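Reset the kiln's over-temperature cut-out

ROBOT

A 6-joint arm with a two-finger parallel gripper is mounted at the origin on a cart in front of the work surface, level with it; the furniture and walls round the work are solid. World frame = base frame: x ahead of the robot, y to its left, z up, the work surface at z = 0. Lengths are in m, angles in rad, forces in N, time in s.
With the tool pointing down it reaches from about 0.25 to 0.775 m from the base axis. Payload 8.9 kg.
Tool frame: the origin (TCP) lies on the centre line of the jaws, within the pads' length; the fingertips stand 22 mm ahead of it and the grasp point (between the pads) lies 3 mm ahead of it; x points along the fingers, y is the direction in which the jaws open and shut, and the axes are right-handed (so a half turn about x gives the same grasp; the last joint's range is limited). The gripper opens to 85 mm and grips with 20 to 120 N. Pads are 22 mm wide; open, the fingers measure 114 mm over their backs; the gripper's body (76 mm by 85 mm) begins 54 mm behind the grasp point. The pads swing forward as they close: fully open they stand 13 mm farther back than shut.
Start: joints at [1.012, 0.291, -0.153, 1.127, 0, 1.431], TCP at [0.214, 0.479, 0.253] pointing down, gripper open.
Joint ranges: [-2.52, 2.52], [-0.91, 1.74], [-1.3, 1.37], [-1.96, 2.02], [-1.52, 1.47], [-3.14, 3.14]. Speed limits (rad/s): [2.22, 2.22, 2.79, 3.14, 3.14, 3.14].

INTERFACE

Orientations are given as a rotation vector (axis times angle).
In Python, from bench import robot gives the robot as it stands.
- The arm moves only by the tool jog_arm, never from a script. Its argument "deltas" is a list of rows, each an object with "translation": the shift along the tool's x, y, z in cm, a list of three; "rot": the turn, a rotation vector about the tool's x, y, z in rad, a list of three; "fingers": the opening in per cent of the stroke, from 0 (shut) to 100 (fully open). In form: [{"translation": [x, y, z], "rot": [ax, ay, az], "fingers": fingers}, ...]. A call has 1 to 10 rows; each row shifts and turns the commanded pose from where the row before left it, along the tool's axes as they then stand; what a row does not reach is not made up. A row lasts 1/8 s, in which the tool goes at most 62.5 mm and 10.7 degrees, less where a joint would pass 70% of its speed; a pose out of reach is approached as far as the arm can. A call with a gripper value outside its range is refused whole. The fingers move at their own pace and stop on an object; "squeeze" is the grip in N (left out, the last holds). Time passes only in rows, so rows that do not move let the fingers close. It gives the time, the measured TCP pose, the force and the opening at its end, in the units of the state.
- robot.get_state(): the state, without advancing time (a new reading comes with each control period).
- robot.capture(name): name is "side" or "top" or "wrist"; returns the picture (480x640x3 uint8, blue, green, red); there is no depth.
- robot.camera_info(name): a dict with "K" (3x3 intrinsics, pixels), "cam_to_world" (4x4, takes a point from camera to world coordinates); the wrist camera has in their place "hand_eye" (4x4, takes a point from camera to tool coordinates, whose origin is the TCP and whose axes are the tool frame's). Camera axes: x right, y down, z forward; pixel columns grow to the right and rows downward; lengths in m; the calibration is good to about 2 mm. The wrist camera is an equidistant fisheye: a pixel r from the principal point sees the ray r / f radians off the axis. A picture is of the moment at which its call begins: read the wrist's pose just before it. camera_info takes no time and is no camera call.
- robot.finish_job(): hands the job in, once; it reports no verdict.
The state is a dict: "t": time; "joint_positions": joint angles; "qvel": joint speeds; "effort": joint torques, N m; "eef_pos": TCP position; "tool_rot": TCP orientation; "wrist_force": force on the tool from outside, world axes, zero at the start; "torque": the same for the moment, N m; "grip_width": finger opening in m.
Only numpy, scipy, OpenCV 4.12 (cv2) and the standard library are available. Lean on these libraries where they do the work, as an engineer would, in place of code of your own. Each camera call takes 0.05 s, during which the arm holds its last target. There are 200 camera calls.

TASK

The kiln's over-temperature cut-out has tripped: push the sliding cover on top of the grey box along to the far end of its rails, reach a closed fingertip down into the round well this uncovers, press the sunken round reset key fully home and let it spring back, then push the cover back until it is fully home over the round well again. Only push and press, with nothing gripped or lifted: the box stays where it stands, and the square key in the other well and the things lying about are left alone.

Things in the scene. Friction and masses are not known exactly. Their poses are not given: they have to be found in the camera images.
- cutout_box: the cut-out: a loose, heavy box (about 3.5 kg), painted grey deck on a dark steel base, 120 mm (x) by 206 mm (y), flat deck 64 mm above its underside. Origin at the centre of its underside; x away from its vented front, y along the rails, to the left seen from the front, z up. Two rails, 6 mm high, run along y on the deck at x = +/-49.5 mm. Level pushes over roughly 15 N slide it.
- bridge_board: fixed wooden board on battens, 310 mm (x) by 350 mm (y), its top 34 mm above the worktop; the box stands on it, so the box's deck is 98 mm above the worktop. Origin on the worktop under the board's centre.
- round_well (a point): centre of the mouth of the round well, at deck level, 42 mm to the +y side of the box's centre. The well is 48 mm across with vertical walls, 28 mm deep to its floor; the flat face of the round reset key lies 16 mm below the mouth, on the well's axis.
- square_well (a point): centre of the mouth of the square well, at deck level, 42 mm to the -y side of the box's centre. The well is 46 mm square; it holds the square key, which is not to be pressed. It is bare while the cover is over the round well, and the other way round.
- cover (a joint): travel of the sliding cover in m: 0 = at its stop at the box's +y end, right over the round well; 0.084 = at its stop at the box's -y end, over the square well. Moves along the box's -y as it grows, resists with about 2 N and stays where it is left. At the start it is within 15 mm of 0.
- cover_center (a point): centre of the sliding cover: a plain aluminium block 88 mm (x) by 92 mm (y) by 15 mm high, three thin lines across its top, lying between the rails and standing out above them. Its top is 16 mm above the deck: its two end faces, 46 mm from this point along the box's y, can be pushed by fingertips held 6 to 12 mm above the deck. This point is 8.5 mm above the deck.
- round_key (a joint): travel of the round reset key in m: 0 = up, 0.006 = fully down. Diameter 35 mm. Spring-loaded: starts to move at about 1.2 N, fully down at about 5 N, springs back. It counts as pressed home beyond 0.0045.
- square_key (a joint): travel of the square key (34 mm square) in m: 0 = up, 0.006 = fully down. Leave it alone.
- crucible_small: bystander: a small clay crucible, 61 mm wide, 60 mm high; origin at the centre of its underside
- kiln_post_1: bystander: an upright clay kiln post, 34 x 34 x 76 mm high; origin at the centre of its underside
- kiln_post_2: bystander: a shorter upright clay kiln post, 33 x 33 x 51 mm high, on the board close in front of the box; origin at the centre of its underside
- bolt_m16: bystander: a rusty bolt, 68 mm long, 24 mm high, lying on the board near the front of the box; origin at the centre of its underside
- nut_m20: bystander: a rusty hexagon nut, 34 mm across, 16 mm high, lying on the board near the front of the box; origin at the centre of its underside

How it is judged:
By the outcome, as a careful person would: the job done as asked, in the order asked, and still so for the second after the job is handed in, with the robot touching nothing.
It also fails if it takes over 48 s, if anything falls off the work surface, if the arm or the gripper's body presses on something with over 40 N, if the wrist force passes 120 N, or if a joint passes its speed limit or range.

## Working session

There is one attempt and no reset: what is moved stays moved. The work goes in short steps, Python scripts to look and compute and a tool call to move; the robot and the scene stay as the last step left them, time stands still between calls to the robot, and variables do not carry over. Pictures are saved under pics/ and viewed, about 8 in all and at most 12, crops included, and the job is handed in when it is done.

Besides the shell and the picture viewer there is one more tool, called after ">>>" as name([rows], argument=value, ...), one row to a line, values as JSON. jog_arm: Moves the arm, as the interface text tells. Its arguments: {"type":"object","properties":{"deltas":{"type":"array"},"squeeze":{"type":"number"}},"required":["deltas"]}

```bash
mkdir -p pics; cat > h.py <<'E'
from bench import robot
import numpy as np, cv2
from scipy.spatial.transform import Rotation as R
def ray(name,u,v,z):
    i=robot.camera_info(name);K=np.array(i["K"]);T=np.array(i["cam_to_world"])
    d=T[:3,:3]@np.linalg.solve(K,[u,v,1]);o=T[:3,3]
    return o+d*(z-o[2])/d[2]
def st():
    s=robot.get_state();print({k:np.round(s[k],4).tolist() for k in("t","joint_positions","eef_pos","tool_rot","wrist_force","grip_width")});return s
E
python3 - <<'E'
from h import *
s=st();print(R.from_rotvec(s["tool_rot"]).as_matrix().round(3))
for n in("top","side"):
    cv2.imwrite(f"pics/{n}0.png",robot.capture(n));i=robot.camera_info(n);print(n,np.round(i["K"],1).tolist(),np.round(i["cam_to_world"],3).tolist())
print(robot.camera_info("wrist"))
E
```

```text
{'t': 0.0, 'joint_positions': [1.0117, 0.2912, -0.1541, 1.1267, 0.0, 1.4315], 'eef_pos': [0.2138, 0.4791, 0.2528], 'tool_rot': [0.3284, 1.546, -0.3302], 'wrist_force': [-0.1177, -0.1558, -1.0215], 'grip_width': 0.0851}
[[-0.001  0.408  0.913]
 [-0.001  0.913 -0.408]
 [-1.    -0.001 -0.   ]]
top [[613.7, 0.0, 327.3], [0.0, 613.7, 236.3], [0.0, 0.0, 1.0]] [[-0.05, -0.976, 0.213, 0.357], [-0.999, 0.05, -0.006, 0.026], [-0.005, -0.213, -0.977, 1.108], [0.0, 0.0, 0.0, 1.0]]
side [[446.1, 0.0, 323.0], [0.0, 446.1, 232.7], [0.0, 0.0, 1.0]] [[-0.991, -0.07, 0.111, 0.47], [-0.131, 0.605, -0.785, 0.694], [-0.012, -0.793, -0.609, 0.616], [0.0, 0.0, 0.0, 1.0]]
{'K': array([[371.64829954,   0.        , 323.35597487],
       [  0.        , 371.64829954, 238.24429707],
       [  0.        ,   0.        ,   1.        ]]), 'hand_eye': array([[-6.31304098e-05, -2.96863884e-01,  9.54919803e-01,
        -1.20648708e-01],
       [ 9.99999559e-01, -9.13266953e-04, -2.17804252e-04,
        -1.67070676e-03],
       [ 9.36754915e-04,  9.54919368e-01,  2.96863811e-01,
        -7.58227903e-02],
       [ 0.00000000e+00,  0.00000000e+00,  0.00000000e+00,
         1.00000000e+00]])}
```

View pics/top0.png

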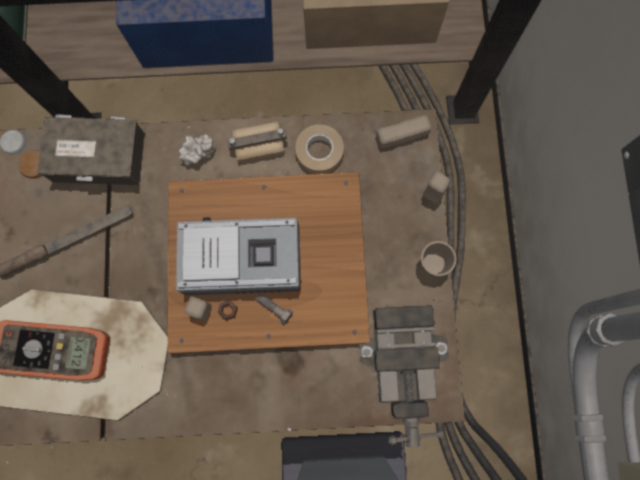

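View pics/side0.png

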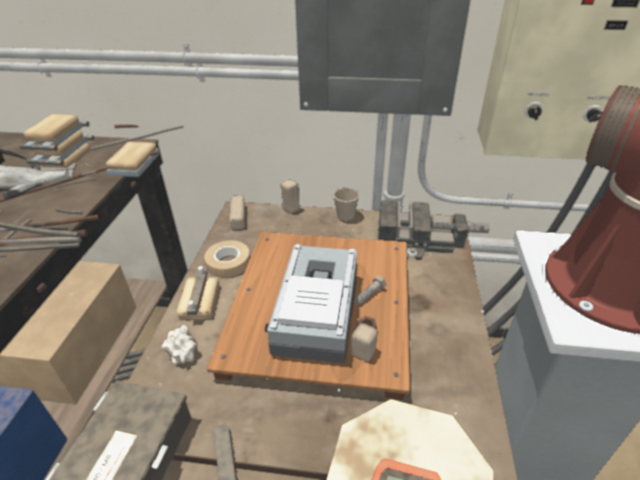

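The top view shows the box at about (178..300, 219..291). The cover is at its left (+y) end, the square well is bare at (263,253), and the post, nut and bolt lie in front. I'll zoom in.

```bash
python3 - <<'E'
from h import *
im=cv2.imread("pics/top0.png")[205:325,165:315];cv2.imwrite("pics/c.png",cv2.resize(im,None,fx=5,fy=5,interpolation=cv2.INTER_CUBIC))
E
```

```text
(no output)
```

View pics/c.png

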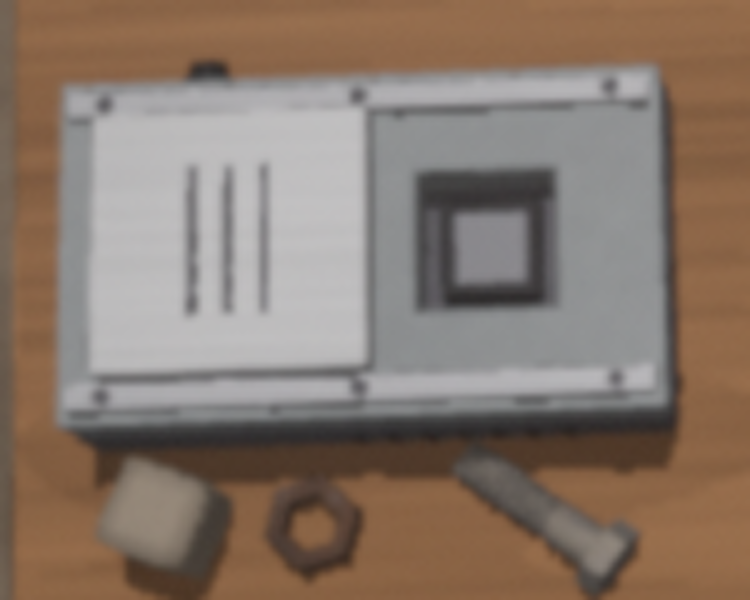

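The crop shows the deck corners at about (63,88), (658,66), (668,408) and (60,425). The square well is centred at (487,240), and the cover top spans (92,108) to (368,370).

```bash
python3 - <<'E'
from h import *
f=lambda p,z:ray("top",165+(p[0]-2)/5,205+(p[1]-2)/5,z)
deck=np.array([f(p,.098) for p in [(63,88),(658,66),(668,408),(60,425)]])
well=np.array([f(p,.098) for p in [(416,172),(556,170),(557,308),(418,310)]])
cov=np.array([f(p,.114) for p in [(92,108),(366,104),(368,368),(90,375)]])
for n,a in(("deck",deck),("well",well),("cov",cov)):
    print(n,a.round(4).tolist(),a.mean(0).round(4),[np.linalg.norm(a[i]-a[i-1]).round(4) for i in range(4)])
    for i,j in((1,0),(2,3)): d=a[j]-a[i];print(np.degrees(np.arctan2(-d[0],d[1])).round(2))
for i,p in enumerate([(155,510)]): print("post2",f(p,.085))
E
```

```text
deck [[0.614, 0.2734, 0.098], [0.6113, 0.0715, 0.098], [0.4945, 0.0728, 0.098], [0.4991, 0.2741, 0.098]] [0.5547 0.1729 0.098 ] [np.float64(0.1149), np.float64(0.2019), np.float64(0.1168), np.float64(0.2014)]
-0.75
-1.29
well [[0.5787, 0.1544, 0.098], [0.577, 0.1072, 0.098], [0.5299, 0.1084, 0.098], [0.5316, 0.1548, 0.098]] [0.5543 0.1312 0.098 ] [np.float64(0.0471), np.float64(0.0472), np.float64(0.0471), np.float64(0.0464)]
-2.09
-2.08
cov [[0.6025, 0.2598, 0.114], [0.5992, 0.1685, 0.114], [0.5105, 0.1695, 0.114], [0.5128, 0.2604, 0.114]] [0.5563 0.2145 0.114 ] [np.float64(0.0898), np.float64(0.0913), np.float64(0.0888), np.float64(0.0909)]
-2.07
-1.45
post2 [0.47081057 0.2455679  0.085     ]
```

>>> jog_arm([
  {"translation": [0,0,3],"rot": [-0.131,0,0],"fingers": 0},
  {"translation": [0,-1,4],"rot": [-0.131,0,0],"fingers": 0},
  {"translation": [0,-2,4],"rot": [-0.132,0,0],"fingers": 0},
  {"translation": [0,-2,4],"rot": [0,0,0],"fingers": 0},
  {"translation": [0,-2,4],"rot": [0,0,0],"fingers": 0},
  {"translation": [0,-2,4],"rot": [0,0,0],"fingers": 0},
  {"translation": [0,-2,4],"rot": [0,0,0],"fingers": 0},
  {"translation": [0,-2,3],"rot": [0,0,0],"fingers": 0},
])

```text
t: 1.1
eef_pos: [0.5019, 0.3142, 0.2528]
tool_rot: [0.02, 1.571, -0.021]
wrist_force: [0.8, 0.5, -0.3]
grip_width: 0.0002
```

```bash
cat >> h.py <<'E'
C=np.array([.555,.1727]);ey=np.array([.026,.9997]);ex=np.array([.9997,-.026])
def box():
    s=st();d=np.array(s["eef_pos"])[:2]-C;print("box x,y mm",(d@ex*1e3).round(1),(d@ey*1e3).round(1),"tip above deck",((s["eef_pos"][2]-.022-.098)*1e3).round(1))
    print(R.from_rotvec(s["tool_rot"]).as_matrix().round(3).tolist());return s
E
python3 -c "
from h import *
box()"
```

```text
{'t': 1.1, 'joint_positions': [0.436, 0.4206, 0.0362, 1.1871, -0.0, 0.4624], 'eef_pos': [0.5019, 0.3142, 0.2528], 'tool_rot': [0.0205, 1.5712, -0.021], 'wrist_force': [0.7508, 0.5121, -0.3177], 'grip_width': 0.0002}
box x,y mm -56.8 140.1 tip above deck 132.8
[[-0.001, 0.026, 1.0], [-0.0, 1.0, -0.026], [-1.0, -0.0, -0.001]]
```

>>> jog_arm([
  {"translation": [2,-0.6,3],"rot": [0,0,0],"fingers": 0},
  {"translation": [3,-0.6,2.2],"rot": [0,0,0],"fingers": 0},
  {"translation": [3,-0.4,0.5],"rot": [0,0,0],"fingers": 0},
  {"translation": [1,0,0],"rot": [0,0,0],"fingers": 0},
  {"translation": [0,0,0],"rot": [0,0,0],"fingers": 0},
])

```text
t: 1.72
eef_pos: [0.5565, 0.2979, 0.1631]
tool_rot: [0.02, 1.572, -0.02]
wrist_force: [-0.9, 0.6, -0.0]
grip_width: -0.0
```

```bash
python3 -c "
from h import *
box();cv2.imwrite('pics/w1.png',robot.capture('wrist'))"
```

```text
{'t': 1.725, 'joint_positions': [0.3757, 0.5503, 0.0073, 1.0291, 0.0001, 0.4013], 'eef_pos': [0.5565, 0.2979, 0.1631], 'tool_rot': [0.0198, 1.5719, -0.0204], 'wrist_force': [-0.8586, 0.5667, -0.0276], 'grip_width': -0.0}
box x,y mm -1.7 125.2 tip above deck 43.1
[[-0.001, 0.026, 1.0], [-0.0, 1.0, -0.026], [-1.0, -0.0, -0.001]]
```

View pics/w1.png

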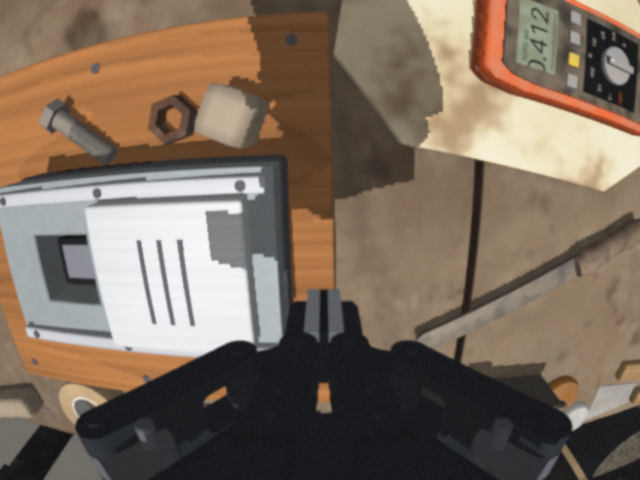

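The wrist view shows the closed fingertips at (325,300), off the +y end of the box. The cover's end face is at u≈250, with a strip of deck visible between it and the box edge at u≈287. Next I'll check the finger profile and the cover face position.

```bash
cat >> h.py <<'E'
def wr(u,v):
    i=robot.camera_info("wrist");K=i["K"];T=i["hand_eye"]
    a=np.array([(u-K[0,2])/K[0,0],(v-K[1,2])/K[1,1]]);r=np.linalg.norm(a)
    d=np.r_[a/r*np.sin(r),np.cos(r)];return T[:3,3],T[:3,:3]@d
def wplane(u,v,axis,val):
    o,d=wr(u,v);return o+d*(val-o[axis])/d[axis]
def wbox(u,v,h,s):  # point at h above deck (m) -> box xy mm
    o,d=wr(u,v);M=R.from_rotvec(s["tool_rot"]).as_matrix();o=np.array(s["eef_pos"])+M@o;d=M@d
    p=o+d*(.098+h-o[2])/d[2];q=p[:2]-C;return np.round([q@ex*1e3,q@ey*1e3],1)
E
python3 - <<'E'
from h import *
for p in [(308,292),(343,292),(300,330),(250,345),(232,345),(100,410)]: print(p,(wplane(*p,2,-.011)*1e3).round(1))
s=box()
print("cover top edge",wbox(243,201,.016,s),wbox(256,346,.016,s),"cov near corner -y",wbox(87,206,.016,s))
print("deck corner",wbox(286,157,0,s), "screws")
E
```

```text
(308, 292) [ 16.2  -7.9 -11. ]
(343, 292) [ 16.2   6.4 -11. ]
(300, 330) [-13.5  -9.5 -11. ]
(250, 345) [-23.3 -24.8 -11. ]
(232, 345) [-23.8 -30.6 -11. ]
(100, 410) [-60.1 -59.7 -11. ]
{'t': 1.775, 'joint_positions': [0.3759, 0.5493, 0.0083, 1.0294, 0.0001, 0.4013], 'eef_pos': [0.557, 0.2982, 0.164], 'tool_rot': [0.0201, 1.5703, -0.0197], 'wrist_force': [0.6234, 0.8058, 0.6158], 'grip_width': 0.0002}
box x,y mm -1.2 125.5 tip above deck 44.0
[[0.0, 0.025, 1.0], [0.0, 1.0, -0.025], [-1.0, 0.0, 0.0]]
cover top edge [-43.2  85.8] [37.7 86.7] cov near corner -y [-43.   -4.4]
deck corner [-62.3 105.2] screws
```

>>> jog_arm([
  {"translation": [2,0,0.1],"rot": [0,0,0],"fingers": 0},
  {"translation": [1.4,0,0],"rot": [0,0,0],"fingers": 0},
  {"translation": [0,-1,0],"rot": [0,0,0],"fingers": 0},
  {"translation": [0,-1,0],"rot": [0,0,0],"fingers": 0},
  {"translation": [0,-0.5,0],"rot": [0,0,0],"fingers": 0},
  {"translation": [0,-0.5,0],"rot": [0,0,0],"fingers": 0},
  {"translation": [0,-0.5,0],"rot": [0,0,0],"fingers": 0},
  {"translation": [0,0,0],"rot": [0,0,0],"fingers": 0},
])

```text
t: 2.78
eef_pos: [0.5574, 0.2626, 0.1295]
tool_rot: [0.02, 1.57, -0.021]
wrist_force: [0.4, -1.2, 2.2]
grip_width: -0.0002
```

```bash
python3 -c "
from h import *
box()"
```

```text
{'t': 2.775, 'joint_positions': [0.3217, 0.5498, -0.0884, 0.9322, -0.0002, 0.3478], 'eef_pos': [0.5574, 0.2626, 0.1295], 'tool_rot': [0.0204, 1.5702, -0.0205], 'wrist_force': [0.3859, -1.2411, 2.2305], 'grip_width': -0.0002}
box x,y mm 0.1 89.9 tip above deck 9.5
[[0.0, 0.026, 1.0], [-0.0, 1.0, -0.026], [-1.0, -0.0, 0.0]]
```

>>> jog_arm([
  {"translation": [0,-1,0],"rot": [0,0,0],"fingers": 0},
  {"translation": [0,-1,0],"rot": [0,0,0],"fingers": 0},
  {"translation": [0,-1,0],"rot": [0,0,0],"fingers": 0},
  {"translation": [0,-1,0],"rot": [0,0,0],"fingers": 0},
  {"translation": [0,-1,0],"rot": [0,0,0],"fingers": 0},
  {"translation": [0,-1,0],"rot": [0,0,0],"fingers": 0},
  {"translation": [0,-0.6,0],"rot": [0,0,0],"fingers": 0},
  {"translation": [0,-0.3,0],"rot": [0,0,0],"fingers": 0},
  {"translation": [0,0,0],"rot": [0,0,0],"fingers": 0},
])

```text
t: 3.9
eef_pos: [0.5556, 0.1934, 0.1295]
tool_rot: [0.02, 1.57, -0.021]
wrist_force: [3.3, -1.2, 4.7]
grip_width: -0.0002
```

```bash
python3 -c "
from h import *
s=box();cv2.imwrite('pics/w2.png',robot.capture('wrist'))"
```

```text
{'t': 3.9, 'joint_positions': [0.2112, 0.5019, -0.1725, 0.8964, -0.0009, 0.2374], 'eef_pos': [0.5556, 0.1934, 0.1295], 'tool_rot': [0.0199, 1.5704, -0.0212], 'wrist_force': [3.2845, -1.2403, 4.6573], 'grip_width': -0.0002}
box x,y mm 0.0 20.7 tip above deck 9.5
[[0.0, 0.026, 1.0], [-0.001, 1.0, -0.026], [-1.0, -0.001, 0.0]]
```

View pics/w2.png

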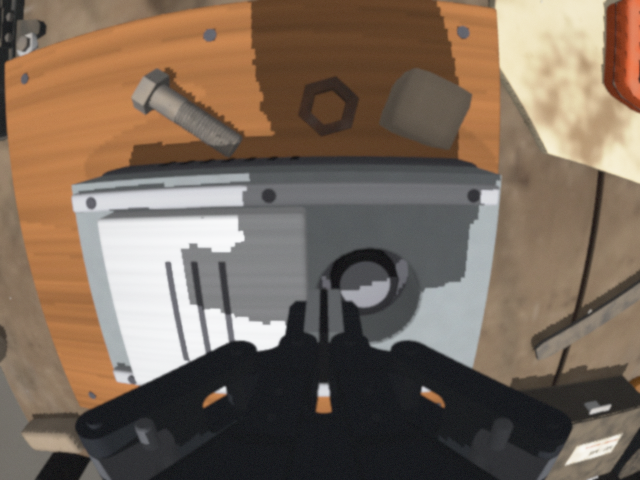

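The cover is sliding and its +y face is now at u≈305. The round well is showing, with its mouth at (320..418, 248..340). I'll push on to the stop in small steps.

>>> jog_arm([
  {"translation": [0,-0.4,0],"rot": [0,0,0],"fingers": 0},
  {"translation": [0,-0.2,0],"rot": [0,0,0],"fingers": 0},
  {"translation": [0,-0.1,0],"rot": [0,0,0],"fingers": 0},
  {"translation": [0,0,0],"rot": [0,0,0],"fingers": 0},
])

```text
t: 4.45
eef_pos: [0.5554, 0.187, 0.1295]
tool_rot: [0.02, 1.57, -0.02]
wrist_force: [3.1, 1.1, 5.1]
grip_width: 0.0005
```

>>> jog_arm([
  {"translation": [0,-0.1,0],"rot": [0,0,0],"fingers": 0},
  {"translation": [0,0,0],"rot": [0,0,0],"fingers": 0},
])

```text
t: 4.7
eef_pos: [0.5554, 0.1861, 0.1295]
tool_rot: [0.02, 1.57, -0.02]
wrist_force: [4.0, 1.7, 5.6]
grip_width: 0.0
```

>>> jog_arm([
  {"translation": [0,-0.1,0],"rot": [0,0,0],"fingers": 0},
  {"translation": [0,0,0],"rot": [0,0,0],"fingers": 0},
])

```text
t: 4.95
eef_pos: [0.5554, 0.1851, 0.1295]
tool_rot: [0.02, 1.57, -0.02]
wrist_force: [4.4, 1.3, 5.4]
grip_width: 0.0002
```

>>> jog_arm([
  {"translation": [0,-0.1,0],"rot": [0,0,0],"fingers": 0},
  {"translation": [0,0,0],"rot": [0,0,0],"fingers": 0},
])

```text
t: 5.2
eef_pos: [0.5554, 0.1841, 0.1295]
tool_rot: [0.02, 1.57, -0.02]
wrist_force: [4.3, 1.2, 5.4]
grip_width: -0.0003
```

>>> jog_arm([
  {"translation": [0,-0.1,0],"rot": [0,0,0],"fingers": 0},
  {"translation": [0,0,0],"rot": [0,0,0],"fingers": 0},
])

```text
t: 5.45
eef_pos: [0.5554, 0.1831, 0.1295]
tool_rot: [0.02, 1.57, -0.02]
wrist_force: [4.4, 1.4, 5.2]
grip_width: 0.0001
```

>>> jog_arm([
  {"translation": [0,-0.1,0],"rot": [0,0,0],"fingers": 0},
  {"translation": [0,0,0],"rot": [0,0,0],"fingers": 0},
])

```text
t: 5.7
eef_pos: [0.5553, 0.1824, 0.1295]
tool_rot: [0.021, 1.57, -0.019]
wrist_force: [3.4, 3.6, 4.7]
grip_width: -0.0001
```

>>> jog_arm([
  {"translation": [0,-0.1,0],"rot": [0,0,0],"fingers": 0},
  {"translation": [0,0,0],"rot": [0,0,0],"fingers": 0},
])

```text
t: 5.95
eef_pos: [0.5553, 0.1822, 0.1295]
tool_rot: [0.021, 1.57, -0.018]
wrist_force: [3.4, 8.2, 4.7]
grip_width: -0.0001
```

>>> jog_arm([
  {"translation": [0,0.5,0],"rot": [0,0,0],"fingers": 0},
  {"translation": [-1,0.5,0],"rot": [0,0,0],"fingers": 0},
  {"translation": [-2,0,-1.5],"rot": [0,0,0],"fingers": 0},
  {"translation": [-2,0,-2.5],"rot": [0,0,0],"fingers": 0},
  {"translation": [0,0,0],"rot": [0,0,0],"fingers": 0},
  {"translation": [0,0,0],"rot": [0,0,0],"fingers": 0},
])

```text
t: 6.7
eef_pos: [0.5152, 0.1919, 0.179]
tool_rot: [0.02, 1.572, -0.02]
wrist_force: [0.3, -0.9, -0.6]
grip_width: 0.0001
```

```bash
python3 -c "
from h import *
s=box();cv2.imwrite('pics/w3.png',robot.capture('wrist'));cv2.imwrite('pics/top3.png',robot.capture('top'))
import json;json.dump({k:list(s[k]) for k in('eef_pos','tool_rot')},open('s3.json','w'))"
```

```text
{'t': 6.7, 'joint_positions': [0.2236, 0.3897, -0.2126, 0.9694, -0.0001, 0.2493], 'eef_pos': [0.5152, 0.1919, 0.179], 'tool_rot': [0.0199, 1.5715, -0.0204], 'wrist_force': [0.3489, -0.8773, -0.6101], 'grip_width': 0.0001}
box x,y mm -40.3 18.1 tip above deck 59.0
[[-0.001, 0.026, 1.0], [-0.0, 1.0, -0.026], [-1.0, -0.0, -0.001]]
```

View pics/w3.png

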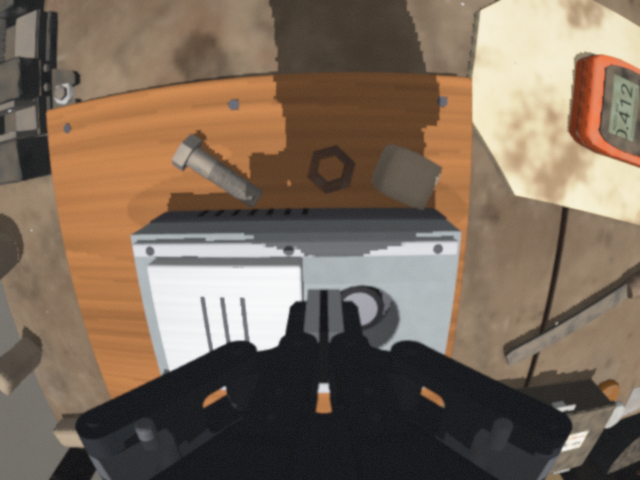

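Here the fingers partly hide the well, so I'll measure the rim from the previous close view instead, at (320..418, 247..341).

```bash
python3 - <<'E'
from h import *
s=dict(eef_pos=[.5556,.1934,.1295],tool_rot=[.0199,1.5704,-.0212])
im=cv2.imread("pics/w2.png")
for p in [(418,290),(370,247),(320,288),(368,341),(403,325)]: print(p,wbox(*p,0,s))
print("cover +y edge",wbox(306,208,.016,s),"deck corners",wbox(498,175,0,s),wbox(73,187,0,s))
cv2.imwrite("pics/w2c.png",cv2.resize(im[220:370,290:490],None,fx=4,fy=4,interpolation=cv2.INTER_CUBIC))
E
```

```text
(418, 290) [-4.  62.7]
(370, 247) [-25.1  39.3]
(320, 288) [-5.6 17.5]
(368, 341) [23.1 40.7]
(403, 325) [14.5 57.2]
cover +y edge [-46.   12.6] deck corners [-58.3  96.4] [ -55.4 -102.9]
```

View pics/w2c.png

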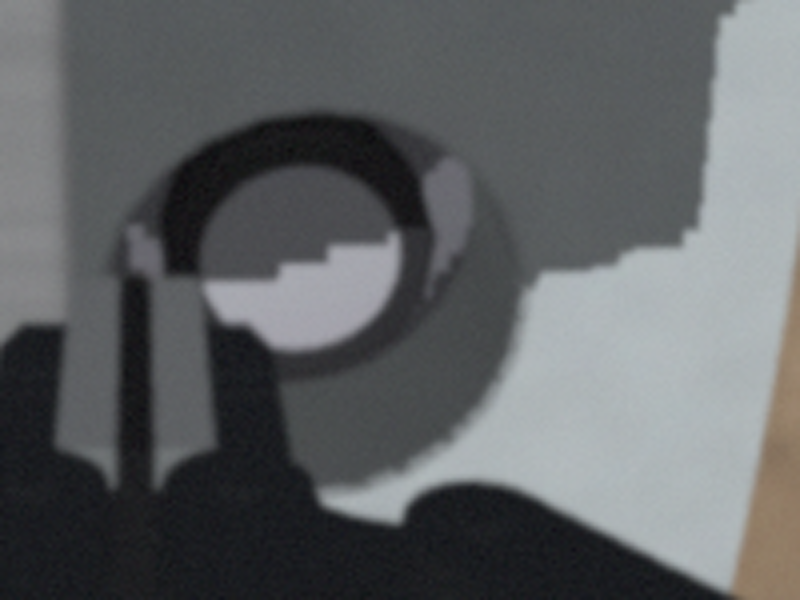

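>>> jog_arm([
  {"translation": [0,1.2,2],"rot": [0,0,0],"fingers": 0},
  {"translation": [0,1,1.9],"rot": [0,0,0],"fingers": 0},
  {"translation": [2,0,0],"rot": [0,0,0],"fingers": 0},
  {"translation": [2.5,0,0],"rot": [0,0,0],"fingers": 0},
  {"translation": [0,0,0],"rot": [0,0,0],"fingers": 0},
  {"translation": [0,0,0],"rot": [0,0,0],"fingers": 0},
])

```text
t: 7.55
eef_pos: [0.5553, 0.2128, 0.1347]
tool_rot: [0.02, 1.571, -0.02]
wrist_force: [0.4, 0.2, 0.4]
grip_width: 0.0003
```

```bash
python3 -c "
from h import *
s=box();cv2.imwrite('pics/w4.png',robot.capture('wrist'))"
```

```text
{'t': 7.55, 'joint_positions': [0.2431, 0.5079, -0.1467, 0.9161, -0.0, 0.2691], 'eef_pos': [0.5553, 0.2128, 0.1347], 'tool_rot': [0.0204, 1.5706, -0.0204], 'wrist_force': [0.3861, 0.1899, 0.4485], 'grip_width': 0.0003}
box x,y mm -0.7 40.1 tip above deck 14.7
[[0.0, 0.026, 1.0], [-0.0, 1.0, -0.026], [-1.0, -0.0, 0.0]]
```

View pics/w4.png

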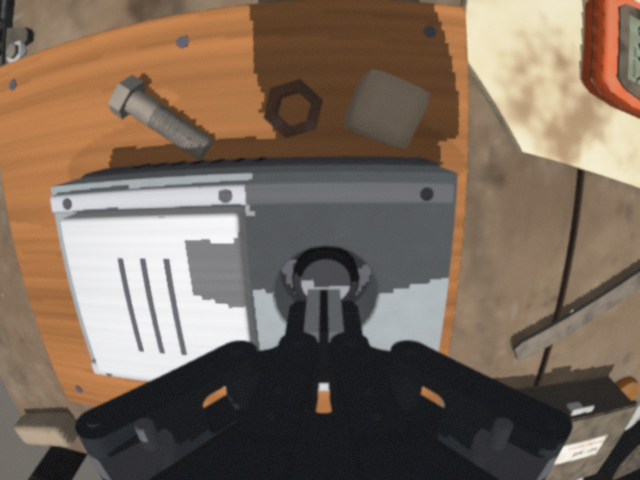

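The fingertip (u=325) is centred over the well (u=274..379), and the cover is clear at u<247. Pressing now.

>>> jog_arm([
  {"translation": [1.2,0,0],"rot": [0,0,0],"fingers": 0},
  {"translation": [1.2,0,0],"rot": [0,0,0],"fingers": 0},
  {"translation": [0.3,0,0],"rot": [0,0,0],"fingers": 0},
  {"translation": [0,0,0],"rot": [0,0,0],"fingers": 0},
  {"translation": [0,0,0],"rot": [0,0,0],"fingers": 0},
])

```text
t: 8.22
eef_pos: [0.5552, 0.2129, 0.1076]
tool_rot: [0.02, 1.57, -0.02]
wrist_force: [0.1, 0.4, -0.8]
grip_width: 0.0004
```

>>> jog_arm([
  {"translation": [0.3,0,0],"rot": [0,0,0],"fingers": 0},
  {"translation": [0.2,0,0],"rot": [0,0,0],"fingers": 0},
  {"translation": [0,0,0],"rot": [0,0,0],"fingers": 0},
  {"translation": [0,0,0],"rot": [0,0,0],"fingers": 0},
])

```text
t: 8.72
eef_pos: [0.5552, 0.2129, 0.1025]
tool_rot: [0.02, 1.57, -0.02]
wrist_force: [-0.0, 0.9, 1.8]
grip_width: -0.0002
```

>>> jog_arm([
  {"translation": [0.2,0,0],"rot": [0,0,0],"fingers": 0},
  {"translation": [0,0,0],"rot": [0,0,0],"fingers": 0},
  {"translation": [0,0,0],"rot": [0,0,0],"fingers": 0},
])

```text
t: 9.1
eef_pos: [0.5552, 0.2129, 0.1005]
tool_rot: [0.02, 1.57, -0.02]
wrist_force: [1.3, 0.7, 3.7]
grip_width: -0.0
```

>>> jog_arm([
  {"translation": [0.15,0,0],"rot": [0,0,0],"fingers": 0},
  {"translation": [0,0,0],"rot": [0,0,0],"fingers": 0},
  {"translation": [0,0,0],"rot": [0,0,0],"fingers": 0},
])

```text
t: 9.48
eef_pos: [0.5552, 0.2129, 0.099]
tool_rot: [0.02, 1.57, -0.02]
wrist_force: [2.1, 0.5, 4.2]
grip_width: 0.0001
```

>>> jog_arm([
  {"translation": [0.15,0,0],"rot": [0,0,0],"fingers": 0},
  {"translation": [0,0,0],"rot": [0,0,0],"fingers": 0},
  {"translation": [0,0,0],"rot": [0,0,0],"fingers": 0},
])

```text
t: 9.85
eef_pos: [0.5552, 0.2129, 0.0979]
tool_rot: [0.02, 1.57, -0.02]
wrist_force: [-0.5, 1.0, 10.9]
grip_width: 0.0002
```

The key bottomed out at 10.9 N with the tip 22 mm below the deck. I'll lift and go round to the -y end.

>>> jog_arm([
  {"translation": [-0.5,0,0],"rot": [0,0,0],"fingers": 0},
  {"translation": [-2,0,0],"rot": [0,0,0],"fingers": 0},
  {"translation": [-2.5,0,0],"rot": [0,0,0],"fingers": 0},
  {"translation": [-1.5,0,0],"rot": [0,0,0],"fingers": 0},
  {"translation": [0,-3.5,0],"rot": [0,0,0],"fingers": 0},
  {"translation": [0,-4,0],"rot": [0,0,0],"fingers": 0},
  {"translation": [0,-4,0],"rot": [0,0,0],"fingers": 0},
  {"translation": [0,-4,0],"rot": [0,0,0],"fingers": 0},
  {"translation": [0,0,0],"rot": [0,0,0],"fingers": 0},
  {"translation": [0,0,0],"rot": [0,0,0],"fingers": 0},
])

```text
t: 11.1
eef_pos: [0.5506, 0.0582, 0.162]
tool_rot: [0.021, 1.572, -0.02]
wrist_force: [1.2, -0.2, 0.1]
grip_width: -0.0001
```

```bash
python3 -c "
from h import *
s=box();cv2.imwrite('pics/w5.png',robot.capture('wrist'))"
```

```text
{'t': 11.1, 'joint_positions': [-0.0269, 0.4117, -0.2268, 0.9333, 0.0003, -0.0007], 'eef_pos': [0.5506, 0.0582, 0.162], 'tool_rot': [0.0208, 1.5717, -0.0203], 'wrist_force': [1.1882, -0.1816, 0.1086], 'grip_width': -0.0001}
box x,y mm -1.4 -114.6 tip above deck 42.0
[[-0.001, 0.026, 1.0], [0.0, 1.0, -0.026], [-1.0, 0.0, -0.001]]
```

View pics/w5.png

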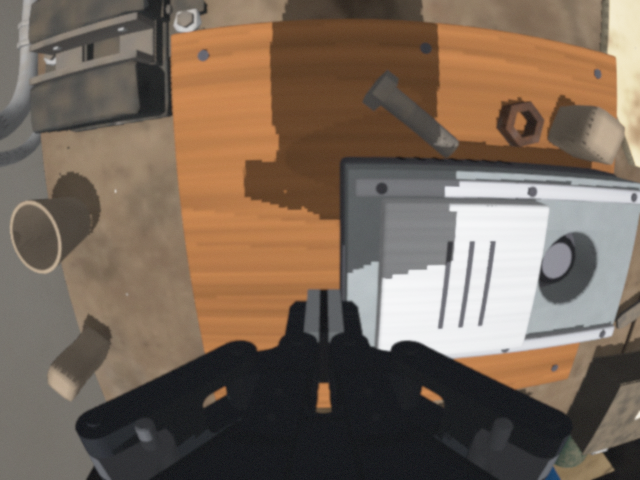

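Fingertips are off the -y end and the round key is back up at (557,258). I'll descend and push the cover back.

>>> jog_arm([
  {"translation": [2,0,0.1],"rot": [0,0,0],"fingers": 0},
  {"translation": [1.3,0,0],"rot": [0,0,0],"fingers": 0},
  {"translation": [0,0.8,0],"rot": [0,0,0],"fingers": 0},
  {"translation": [0,0.6,0],"rot": [0,0,0],"fingers": 0},
  {"translation": [0,0.6,0],"rot": [0,0,0],"fingers": 0},
  {"translation": [0,1,0],"rot": [0,0,0],"fingers": 0},
  {"translation": [0,1,0],"rot": [0,0,0],"fingers": 0},
  {"translation": [0,1,0],"rot": [0,0,0],"fingers": 0},
])

```text
t: 12.15
eef_pos: [0.5534, 0.1085, 0.1295]
tool_rot: [0.02, 1.57, -0.02]
wrist_force: [-0.5, -2.5, 2.9]
grip_width: -0.0003
```

>>> jog_arm([
  {"translation": [0,1,0],"rot": [0,0,0],"fingers": 0},
  {"translation": [0,1,0],"rot": [0,0,0],"fingers": 0},
  {"translation": [0,1,0],"rot": [0,0,0],"fingers": 0},
  {"translation": [0,0.8,0],"rot": [0,0,0],"fingers": 0},
  {"translation": [0,0.5,0],"rot": [0,0,0],"fingers": 0},
  {"translation": [0,0,0],"rot": [0,0,0],"fingers": 0},
  {"translation": [0,0,0],"rot": [0,0,0],"fingers": 0},
])

```text
t: 13.02
eef_pos: [0.5542, 0.1521, 0.1294]
tool_rot: [0.021, 1.571, -0.019]
wrist_force: [-1.6, 1.4, 5.5]
grip_width: 0.0002
```

```bash
python3 -c "
from h import *
s=box()"
```

```text
{'t': 13.025, 'joint_positions': [0.1398, 0.4785, -0.2126, 0.8797, 0.0016, 0.1649], 'eef_pos': [0.5542, 0.1521, 0.1294], 'tool_rot': [0.0209, 1.571, -0.0185], 'wrist_force': [-1.5696, 1.395, 5.4815], 'grip_width': 0.0002}
box x,y mm -0.3 -20.7 tip above deck 9.4
[[-0.0, 0.025, 1.0], [0.002, 1.0, -0.025], [-1.0, 0.002, -0.0]]
```

>>> jog_arm([
  {"translation": [0,0.3,0],"rot": [0,0,0],"fingers": 0},
  {"translation": [0,0.1,0],"rot": [0,0,0],"fingers": 0},
  {"translation": [0,0,0],"rot": [0,0,0],"fingers": 0},
])

```text
t: 13.4
eef_pos: [0.5542, 0.1555, 0.1295]
tool_rot: [0.02, 1.571, -0.02]
wrist_force: [-1.5, -0.5, 6.8]
grip_width: 0.0001
```

>>> jog_arm([
  {"translation": [0,0.15,0],"rot": [0,0,0],"fingers": 0},
  {"translation": [0,0,0],"rot": [0,0,0],"fingers": 0},
])

```text
t: 13.65
eef_pos: [0.5543, 0.157, 0.1294]
tool_rot: [0.02, 1.571, -0.02]
wrist_force: [-2.0, -0.8, 4.9]
grip_width: -0.0002
```

>>> jog_arm([
  {"translation": [0,0.1,0],"rot": [0,0,0],"fingers": 0},
  {"translation": [0,0,0],"rot": [0,0,0],"fingers": 0},
])

```text
t: 13.9
eef_pos: [0.5543, 0.1579, 0.1294]
tool_rot: [0.02, 1.571, -0.02]
wrist_force: [-2.0, -1.3, 6.5]
grip_width: -0.0001
```

>>> jog_arm([
  {"translation": [0,0.1,0],"rot": [0,0,0],"fingers": 0},
  {"translation": [0,0,0],"rot": [0,0,0],"fingers": 0},
])

```text
t: 14.15
eef_pos: [0.5543, 0.1589, 0.1294]
tool_rot: [0.02, 1.571, -0.02]
wrist_force: [-2.6, -1.8, 6.7]
grip_width: -0.0004
```

>>> jog_arm([
  {"translation": [0,0.1,0],"rot": [0,0,0],"fingers": 0},
  {"translation": [0,0,0],"rot": [0,0,0],"fingers": 0},
])

```text
t: 14.4
eef_pos: [0.5543, 0.1599, 0.1294]
tool_rot: [0.02, 1.571, -0.02]
wrist_force: [-2.7, -1.6, 6.0]
grip_width: -0.0002
```

>>> jog_arm([
  {"translation": [0,0.1,0],"rot": [0,0,0],"fingers": 0},
  {"translation": [0,0,0],"rot": [0,0,0],"fingers": 0},
])

```text
t: 14.65
eef_pos: [0.5543, 0.1609, 0.1295]
tool_rot: [0.02, 1.571, -0.02]
wrist_force: [-1.9, -1.3, 5.8]
grip_width: 0.0002
```

>>> jog_arm([
  {"translation": [0,0.1,0],"rot": [0,0,0],"fingers": 0},
  {"translation": [0,0,0],"rot": [0,0,0],"fingers": 0},
])

```text
t: 14.9
eef_pos: [0.5543, 0.1614, 0.1295]
tool_rot: [0.02, 1.571, -0.021]
wrist_force: [-1.8, -4.8, 6.5]
grip_width: 0.0001
```

>>> jog_arm([
  {"translation": [0,0.1,0],"rot": [0,0,0],"fingers": 0},
  {"translation": [0,0,0],"rot": [0,0,0],"fingers": 0},
])

```text
t: 15.15
eef_pos: [0.5543, 0.1615, 0.1294]
tool_rot: [0.019, 1.571, -0.023]
wrist_force: [-2.0, -9.0, 7.4]
grip_width: 0.0002
```

The cover is at its stop. I'll back off, lift and clear the view.

>>> jog_arm([
  {"translation": [0,-0.5,0],"rot": [0,0,0],"fingers": 0},
  {"translation": [-1,-0.5,0],"rot": [0,0,0],"fingers": 0},
  {"translation": [-3,0,0],"rot": [0,0,0],"fingers": 0},
  {"translation": [-3,0,0],"rot": [0,0,0],"fingers": 0},
  {"translation": [-3,0,-2],"rot": [0,0,0],"fingers": 0},
  {"translation": [0,-4,-3],"rot": [0,0,0],"fingers": 0},
  {"translation": [0,-4,-3],"rot": [0,0,0],"fingers": 0},
  {"translation": [0,-4,-3],"rot": [0,0,0],"fingers": 0},
  {"translation": [0,-4,-3],"rot": [0,0,0],"fingers": 0},
  {"translation": [0,0,0],"rot": [0,0,0],"fingers": 0},
])

```text
t: 16.4
eef_pos: [0.4088, -0.0055, 0.2299]
tool_rot: [0.023, 1.571, -0.023]
wrist_force: [0.7, 0.7, 0.8]
grip_width: 0.0002
```

```bash
python3 -c "
from h import *
s=box();a=robot.capture('top');cv2.imwrite('pics/top6.png',a)
b=cv2.imread('pics/top0.png');f=lambda i:cv2.resize(i[205:325,165:315],None,fx=4,fy=4,interpolation=cv2.INTER_CUBIC)
cv2.imwrite('pics/cmp.png',np.vstack([f(b)[:290],f(a)[:290]]))"
```

```text
{'t': 16.4, 'joint_positions': [-0.1926, 0.0864, -0.4748, 1.0094, -0.0002, -0.1634], 'eef_pos': [0.4088, -0.0055, 0.2299], 'tool_rot': [0.0228, 1.5706, -0.0231], 'wrist_force': [0.747, 0.7252, 0.8247], 'grip_width': 0.0002}
box x,y mm -141.6 -182.0 tip above deck 109.9
[[0.0, 0.029, 1.0], [-0.0, 1.0, -0.029], [-1.0, -0.0, 0.0]]
```

View pics/cmp.png

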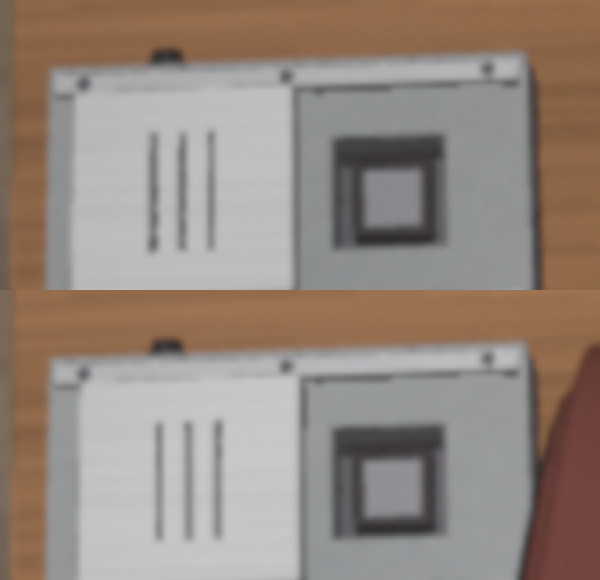

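The box, post and wells are unmoved, but the cover (lines at 158/188/217 against 152/182/211 at the start) seems about 2.5 mm short of its starting place. I'll measure that numerically.

```bash
python3 - <<'E'
from h import *
for n in("top0","top3","top6"):
    g=cv2.imread(f"pics/{n}.png").astype(float).mean(2)[240:266,165:310].mean(0)
    d=np.gradient(g)
    pk=[i for i in range(1,len(d)-1) if abs(d[i])>8 and abs(d[i])>=abs(d[i-1]) and abs(d[i])>=abs(d[i+1])]
    sub=lambda i:i+165+.5*(abs(d[i-1])-abs(d[i+1]))/(abs(d[i-1])-2*abs(d[i])+abs(d[i+1]))
    print(n,[(round(sub(i),2),int(d[i])) for i in pk])
E
```

```text
top0 [(np.float64(176.18), 15), (np.float64(182.71), 15), (np.float64(201.67), -25), (np.float64(204.2), 29), (np.float64(208.79), -27), (np.float64(211.26), 28), (np.float64(216.03), -23), (np.float64(218.34), 21), (np.float64(237.57), -27), (np.float64(240.08), 12), (np.float64(247.66), -25), (np.float64(252.63), -8), (np.float64(255.57), 13), (np.float64(270.03), -15), (np.float64(275.83), 20), (np.float64(297.12), -28), (np.float64(300.06), 14)]
top3 [(np.float64(221.98), -9), (np.float64(227.18), 9), (np.float64(231.43), 14), (np.float64(252.22), 31), (np.float64(257.62), -22), (np.float64(260.12), 26), (np.float64(264.8), -24), (np.float64(267.25), 25), (np.float64(286.01), -25), (np.float64(297.13), -29), (np.float64(300.06), 15)]
top6 [(np.float64(176.15), 16), (np.float64(184.34), 16), (np.float64(203.06), -24), (np.float64(205.38), 21), (np.float64(210.47), -20), (np.float64(213.04), 24), (np.float64(217.74), -24), (np.float64(220.23), 26), (np.float64(239.05), -29), (np.float64(241.59), 8), (np.float64(247.66), -26), (np.float64(252.61), -8), (np.float64(255.54), 13), (np.float64(270.03), -15), (np.float64(275.81), 20), (np.float64(297.01), -31)]
```

Both ends read about 2.6 mm short. There was also a 5–7 N upward force during the pushes. It looks as if the finger shoulders were bearing on the cover top and dragged the cover back when I withdrew. I'll push it home again with the tip slightly higher and then lift straight off.

>>> jog_arm([
  {"translation": [0,4,3],"rot": [0,0,0],"fingers": 0},
  {"translation": [0,4,3],"rot": [0,0,0],"fingers": 0},
  {"translation": [0,4,3],"rot": [0,0,0],"fingers": 0},
  {"translation": [0,3.3,3],"rot": [0,0,0],"fingers": 0},
  {"translation": [2,0,2.1],"rot": [0,0,0],"fingers": 0},
  {"translation": [3,0,0],"rot": [0,0,0],"fingers": 0},
  {"translation": [3,0,0],"rot": [0,0,0],"fingers": 0},
  {"translation": [0,0,0],"rot": [0,0,0],"fingers": 0},
  {"translation": [0,0,0],"rot": [0,0,0],"fingers": 0},
])

```text
t: 17.58
eef_pos: [0.5559, 0.1461, 0.1503]
tool_rot: [0.02, 1.57, -0.019]
wrist_force: [0.4, -0.1, 0.4]
grip_width: 0.0001
```

```bash
python3 -c "
from h import *
s=box()
for p in [(292,303),(300,330),(308,292)]: print((wplane(*p,2,-.011)*1e3).round(1),(wplane(*p,2,0)*1e3).round(1))"
```

```text
{'t': 17.575, 'joint_positions': [0.1297, 0.4579, -0.1857, 0.9261, 0.0002, 0.1548], 'eef_pos': [0.5559, 0.1461, 0.1503], 'tool_rot': [0.02, 1.5696, -0.0195], 'wrist_force': [0.3801, -0.0711, 0.3803], 'grip_width': 0.0001}
box x,y mm 1.6 -26.6 tip above deck 30.3
[[0.001, 0.025, 1.0], [0.0, 1.0, -0.025], [-1.0, 0.0, 0.001]]
[  6.3 -13.7 -11. ] [ 27.7 -15.7   0. ]
[-13.5  -9.5 -11. ] [  4.5 -10.8   0. ]
[ 16.2  -7.9 -11. ] [39.2 -8.9  0. ]
```

>>> jog_arm([
  {"translation": [1.2,0,-0.1],"rot": [0,0,0],"fingers": 0},
  {"translation": [0.7,0,-0.1],"rot": [0,0,0],"fingers": 0},
  {"translation": [0,0.4,0],"rot": [0,0,0],"fingers": 0},
  {"translation": [0,0.3,0],"rot": [0,0,0],"fingers": 0},
  {"translation": [0,0.2,0],"rot": [0,0,0],"fingers": 0},
  {"translation": [0,0.2,0],"rot": [0,0,0],"fingers": 0},
  {"translation": [0,0,0],"rot": [0,0,0],"fingers": 0},
  {"translation": [0,0,0],"rot": [0,0,0],"fingers": 0},
])

```text
t: 18.58
eef_pos: [0.5535, 0.1564, 0.1303]
tool_rot: [0.02, 1.571, -0.02]
wrist_force: [0.3, -0.0, 0.2]
grip_width: 0.0005
```

>>> jog_arm([
  {"translation": [0,0.15,0],"rot": [0,0,0],"fingers": 0},
  {"translation": [0,0.1,0],"rot": [0,0,0],"fingers": 0},
  {"translation": [0,0,0],"rot": [0,0,0],"fingers": 0},
])

```text
t: 18.95
eef_pos: [0.5535, 0.1587, 0.1303]
tool_rot: [0.02, 1.571, -0.021]
wrist_force: [-0.1, -2.1, 1.1]
grip_width: -0.0002
```

>>> jog_arm([
  {"translation": [0,0.1,0],"rot": [0,0,0],"fingers": 0},
  {"translation": [0,0,0],"rot": [0,0,0],"fingers": 0},
])

```text
t: 19.2
eef_pos: [0.5536, 0.1599, 0.1303]
tool_rot: [0.02, 1.571, -0.02]
wrist_force: [-0.4, -2.0, 0.1]
grip_width: 0.0003
```

>>> jog_arm([
  {"translation": [0,0.1,0],"rot": [0,0,0],"fingers": 0},
  {"translation": [0,0,0],"rot": [0,0,0],"fingers": 0},
])

```text
t: 19.45
eef_pos: [0.5536, 0.161, 0.1303]
tool_rot: [0.02, 1.571, -0.02]
wrist_force: [-1.3, -0.6, -0.0]
grip_width: -0.0
```

>>> jog_arm([
  {"translation": [0,0.1,0],"rot": [0,0,0],"fingers": 0},
  {"translation": [0,0,0],"rot": [0,0,0],"fingers": 0},
])

```text
t: 19.7
eef_pos: [0.5536, 0.1615, 0.1303]
tool_rot: [0.02, 1.571, -0.021]
wrist_force: [0.1, -4.7, 0.1]
grip_width: -0.0001
```

>>> jog_arm([
  {"translation": [0,0.1,0],"rot": [0,0,0],"fingers": 0},
  {"translation": [0,0,0],"rot": [0,0,0],"fingers": 0},
])

```text
t: 19.95
eef_pos: [0.5536, 0.1616, 0.1303]
tool_rot: [0.019, 1.571, -0.023]
wrist_force: [-0.6, -8.0, 1.9]
grip_width: 0.0001
```

>>> jog_arm([
  {"translation": [-0.5,0,0],"rot": [0,0,0],"fingers": 0},
  {"translation": [-1,0,0],"rot": [0,0,0],"fingers": 0},
  {"translation": [-3,0,0],"rot": [0,0,0],"fingers": 0},
  {"translation": [-3,-1,0],"rot": [0,0,0],"fingers": 0},
  {"translation": [-3,-3,-2],"rot": [0,0,0],"fingers": 0},
  {"translation": [0,-4,-3],"rot": [0,0,0],"fingers": 0},
  {"translation": [0,-4,-3],"rot": [0,0,0],"fingers": 0},
  {"translation": [0,-4,-3],"rot": [0,0,0],"fingers": 0},
  {"translation": [0,-4,-3],"rot": [0,0,0],"fingers": 0},
  {"translation": [0,0,0],"rot": [0,0,0],"fingers": 0},
])

```text
t: 21.2
eef_pos: [0.4074, -0.0347, 0.236]
tool_rot: [0.023, 1.57, -0.022]
wrist_force: [0.2, 0.2, 0.2]
grip_width: -0.0
```

```bash
python3 - <<'E'
from h import *
st();a=robot.capture('top');cv2.imwrite('pics/top7.png',a)
for n in("top0","top6","top7"):
    g=cv2.imread(f"pics/{n}.png").astype(float).mean(2)[240:266,165:310].mean(0)
    d=np.gradient(g)
    pk=[i for i in range(1,len(d)-1) if abs(d[i])>8 and abs(d[i])>=abs(d[i-1]) and abs(d[i])>=abs(d[i+1])]
    print(n,[round(float(i+165+.5*(abs(d[i-1])-abs(d[i+1]))/(abs(d[i-1])-2*abs(d[i])+abs(d[i+1]))),2) for i in pk])
b=cv2.imread('pics/top0.png');f=lambda i:cv2.resize(i[200:335,165:315],None,fx=4,fy=4,interpolation=cv2.INTER_CUBIC)
cv2.imwrite('pics/fin.png',f(a));print("diff box/bystander region",cv2.absdiff(a,b)[290:325,165:290].mean())
E
```

```text
{'t': 21.2, 'joint_positions': [-0.2648, 0.0808, -0.4641, 1.025, 0.0007, -0.2358], 'eef_pos': [0.4074, -0.0347, 0.236], 'tool_rot': [0.0231, 1.5696, -0.0225], 'wrist_force': [0.2051, 0.2478, 0.2192], 'grip_width': -0.0}
top0 [176.18, 182.71, 201.67, 204.2, 208.79, 211.26, 216.03, 218.34, 237.57, 240.08, 247.66, 252.63, 255.57, 270.03, 275.83, 297.12, 300.06]
top6 [176.15, 184.34, 203.06, 205.38, 210.47, 213.04, 217.74, 220.23, 239.05, 241.59, 247.66, 252.61, 255.54, 270.03, 275.81, 297.01]
top7 [176.16, 182.35, 201.18, 203.85, 208.64, 211.19, 215.78, 218.27, 237.26, 239.89, 247.67, 252.61, 255.53, 270.04, 275.83, 297.13, 300.06]
diff box/bystander region 5.422247619047619
```

View pics/fin.png

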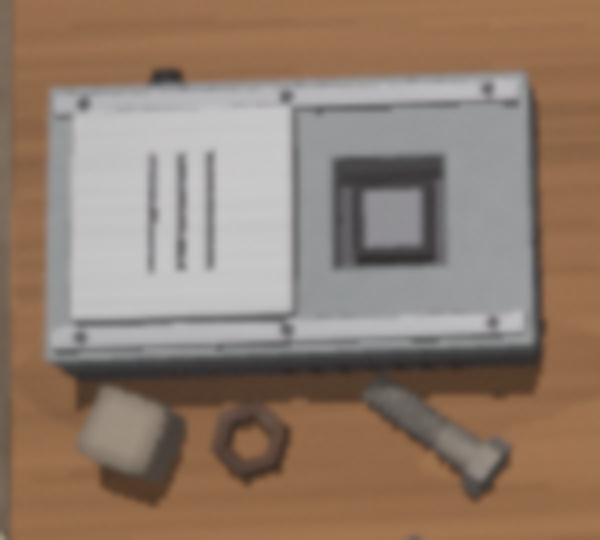

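The cover is now about 0.5 mm beyond its starting place, against the stop. The box and the things in front of it are where they were. Handing in.

```bash
python3 -c "
from h import *
print(robot.finish_job())"
```

```text
the job is handed in; nothing more can be done
None
```

The reset is done and the job was handed in at about 21 s. I pushed the cover to its far stop (about 8 N), pressed the round key until it bottomed out, let it spring back, then pushed the cover home again. The key bottomed at 10.9 N with the fingertip 22 mm below the deck.

- **Cover dragged back:** the fingers rubbed on the cover top when I withdrew, pulling the cover back an estimated 2–3 mm at each end. At the far end I left it there, still clear of the well.
- **Home end:** I pushed the cover to its stop again with the tip a little higher and lifted straight off. The last top view puts it about 0.5 mm past its starting place, against the stop.
- **Other checks:** the box edges and square well moved less than 0.1 px between the first and last top views. The post, nut and bolt look unmoved by eye. A raw image difference over that strip gave a mean of about 5 grey levels, which I put down to noise and arm shadow and did not look into.
- **Round key:** it looked back up in the wrist view after the press. It was covered at hand-in, so I couldn't check it again.

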